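Load a dried specimen carrier from the slide warmer into the scanning cassette

ROBOT

A 6-joint arm with a two-finger parallel gripper is mounted at the origin on a cart in front of the work surface, level with it; the furniture and walls round the work are solid. World frame = base frame: x ahead of the robot, y to its left, z up, the work surface at z = 0. Lengths are in m, angles in rad, forces in N, time in s.
With the tool pointing down it reaches from about 0.325 to 0.9 m from the base axis. Payload 6.1 kg.
Tool frame: the origin (TCP) lies at the very end of the fingers, on their centre line; the grasp point (between the pads) lies 19 mm behind it; z points along the fingers, y is the line along which they close (so a half turn about z gives the same grasp; the last joint's range is limited). The gripper opens to 87 mm and grips with 3 to 60 N. Pads are 19 mm wide; open, the fingers measure 117 mm over their backs; the gripper's body (75 mm by 190 mm) begins 51 mm behind the grasp point.
Start: joints at [1.134, 0.22, 1.526, -0, 1.395, -0.126], TCP at [0.191, 0.595, 0.223] pointing down, gripper open.
Joint ranges: [-2.98, 2.98], [-0.91, 2.08], [0.09, 2.57], [-1.24, 4.39], [0.2, 2.65], [-2.68, 2.68]. Speed limits (rad/s): [2.57, 2.57, 3.01, 3.14, 3.14, 3.14].

INTERFACE

Orientations are given as a unit quaternion [w, x, y, z].
In Python, from cell import bot gives the robot as it stands.
- The arm moves only by the tool move_arm, never from a script. Its arguments are lists of equal length, an entry for each row: "offset": the shift along the tool's x, y, z in m, a list of three; "rot": the turn, a rotation vector about the tool's x, y, z in rad, a list of three; "hand": the opening, from 0 (shut) to 1 (fully open). In form: {"offset": [[dx, dy, dz], ...], "rot": [[wx, wy, wz], ...], "hand": [hand, ...]}. A call has 1 to 12 rows; each row is the pose to reach, as a shift and turn from the pose commanded when the call began, along the tool's axes at that moment; what a row does not reach only later rows make up. A row lasts 1/8 s, in which the tool goes at most 62.5 mm and 10.7 degrees, less where a joint would pass 70% of its speed; a pose out of reach is approached as far as the arm can. A call with a gripper value outside its range is refused whole. The fingers move at their own pace and stop on an object; "grip_force" is the grip in N (left out, the last holds). Time passes only in rows, so rows that repeat a pose let the fingers close. It gives the time, the measured TCP pose, the force, the opening and the grip force at its end, in the units of the state.
- bot.read_state(): the state, without advancing time (a new reading comes with each control period).
- bot.capture(name): name is "side" or "top"; returns a dict with "color" (384x512x3 uint8, red, green, blue), "z_map" (384x512 float32, m along the optical axis (not along the pixel's ray), 0 where there is no reading), "fov_y" (degrees; the focal length in pixels is half the picture's height over the tangent of half this angle, whatever the lens; pixels are square), "cx", "cy" (the principal point, pixels), "cam_to_world" (4x4, takes a point from camera to world coordinates). Camera axes: x right, y down, z forward; pixel columns grow to the right and rows downward; lengths in m; the calibration is good to about 2 mm. A picture is of the moment at which its call begins.
- bot.close_job(): hands the job in; it is judged then, once.
Trained networks look in the newest picture that a camera, given by its name, has taken for a name from the list of things; names that differ only in an ending like _2 or _b are one class to them, and where a whole thing is asked for, a point or a joint stands for the part that bears it (a point fixed in the world has none). Each returns a list of dicts, best first, with "confidence" (0 to 1); they miss things now and then, are a little off and sometimes report something else, mostly with a low value. They report only what shows in the picture. A call takes as long as a camera call.
- bot.spot_in(thing, camera): "extent" ([left, top, width, height] in pixels, round what is visible of it).
- bot.masks_of(thing, camera): "mask" (384x512 bool, what is visible of it) and "extent" ([left, top, width, height] in pixels, round what is visible of it).
- bot.tip_of(thing, camera): "centre" ([column, row] in pixels: a listed point, or the origin of a listed thing).
The state is a dict: "time": time; "q": joint angles; "dq": joint speeds; "joint_efforts": joint torques, N m; "tcp_pos": TCP position; "tool_rot": TCP orientation; "ft_force": force on the tool from outside, world axes, zero at the start; "wrist_torque": the same for the moment, N m; "gripper_width": finger opening in m; "grasp_force": force on a finger pad.
Only numpy, scipy, OpenCV 4.12 (cv2) and the standard library are available. Lean on these libraries where they do the work, as an engineer would, in place of code of your own. Each camera call takes 0.05 s, during which the arm holds its last target. There are 200 camera calls.

TASK

Load the specimen carrier with the one long window into the scanning cassette. It lies too low between the ribs of the slide warmer to be picked up there, so slide it along its lane until about a third of it hangs over the warmer's near edge, then grip the overhanging end and lift it off; lay it, without dropping it, flat on the cassette's sprung seat between the fences and let go. Then tip the standing cover over onto it and press the cover fully down, so that it stays shut with the carrier clamped; leave the other two carriers in their lanes.

Things in the scene. Friction and masses are not known exactly. Their poses are not given: they have to be found in the camera images.
- window_carrier: the carrier to load: flat black plate 120 x 58 x 5 mm (x, y, z) with one glazed rectangular window 84 x 34 mm; solid bars 18 mm wide at both ends; long axis = its x, origin at the centre of its underside; 44 to 72 g. Either way round is right. It lies in any one of the warmer's three lanes
- well_carrier: same size of black plate with three round wells of 30 mm in a row; stays in its lane
- blank_carrier: same size of black plate without openings (four small steel rivets at the ends); stays in its lane
- warmer: slide warmer, fixed: white housing 45 mm high with a flat aluminium bed, 160 mm (x, -80 to +80) by 232 mm (y); origin at worktop level under the bed's centre, near edge towards -x. Ribs along x, 6 mm wide, 4 mm high, at y = -111, -37, +37, +111 mm make three lanes 68 mm wide, open at both ends. Control panel with a knob, 63 mm high, beyond y = +119 mm
- cassette: scanning cassette, fixed: grey base 20 mm high, x from -79 mm (near end) to +104 mm (hinge end); origin at worktop level under the centre of the carrier's place; the carrier's long axis goes along x. From x = -79 to -12 mm the base is only 40 mm wide: room for fingers beside the carrier down to the worktop; beyond, it is 86 mm wide
- cassette_seat (a joint): how far the sprung seat is pressed down, m, 0 to 0.0065; about 2 N to start it, then 350 N/m. A carrier laid on it leaves it near 0; the shut cover presses carrier and seat down about 5 mm
- cover (a joint): hinge of the cassette's cover, rad: 0 shut and level, 1.57 upright; starts at 1.57 to 1.8, standing about upright. Stiff friction hinge (0.35 N m): the cover stays where it is left, also shut against the springs. Aluminium frame 82 mm wide, 5 mm thick, reaching 162 mm from the hinge plus a 36 mm wide tab to 176 mm; its rubber pads meet the carrier at about 0.06 rad
- cover_press (a point): middle of the outer (upper when shut) face of the cover's solid free bar, 148 mm from the hinge; the bar is 28 mm by 82 mm
- cover_hinge (a point): middle of the hinge axis, at x = 86, y = 0, z = 33.5 mm in the cassette; the axis runs along the cassette's y
- bed_edge (a point): middle of the bed's near edge, on the bed's top: x = -80, y = 0, z = 45 mm in the warmer. Below it stands the housing's plain upright front, set back 3 mm; in front of it the worktop is free
- seat_centre (a point): centre of the carrier's place on the sprung seat when it is up, at z = 26 mm in the cassette: where the carrier's origin belongs. Aluminium fences stand round it, tops at z = 30 mm: side fences with inner faces at y = +-32 mm from x = -8 to +50 mm, end fences with inner faces at x = +64 and -64 mm

How it is judged:
By the outcome, as a careful person would: the job done as asked, in the order asked, and still so for the second after the job is handed in, with the robot touching nothing.
It also fails if it takes over 64 s, if anything falls off the work surface, if the arm or the gripper's body presses on something with over 40 N, if the wrist force passes 120 N, or if a joint passes its speed limit or range.

## Working session

There is one attempt and no reset: what is moved stays moved. The work goes in short steps, Python scripts to look and compute and a tool call to move; the robot and the scene stay as the last step left them, time stands still between calls to the robot, and variables do not carry over. Pictures are saved under pics/ and viewed, at most 10 in all, crops included, and the job is handed in when it is done.

Besides the shell and the picture viewer there is one more tool, called as a command line: name --argument value ..., lists and objects as JSON in quotes. move_arm: Moves the arm, as the interface text tells. Its arguments: {"type":"object","properties":{"offset":{"type":"array"},"rot":{"type":"array"},"hand":{"type":"array"},"grip_force":{"type":"number"}},"required":["offset","rot","hand"]}

```bash
mkdir -p pics; ls
cat > h.py <<'E'
import numpy as np, cv2
from cell import bot
def cap(n):
    c=bot.capture(n); c['f']=192/np.tan(np.radians(c['fov_y'])/2); return c
def cloud(c):
    v,u=np.mgrid[:384,:512]; z=c['z_map']
    p=np.stack([(u-c['cx'])/c['f']*z,(v-c['cy'])/c['f']*z,z],-1)
    T=np.array(c['cam_to_world']); return p@T[:3,:3].T+T[:3,3]
def ray_z(c,uv,z):
    T=np.array(c['cam_to_world']); d=T[:3,:3]@np.array([(uv[0]-c['cx'])/c['f'],(uv[1]-c['cy'])/c['f'],1])
    return T[:3,3]+d*(z-T[2,3])/d[2]
E
python3 - <<'E'
from h import *
ims=[]
np.set_printoptions(precision=4,suppress=True)
for n in ['top','side']:
    c=cap(n); ims.append(c['color']); P=cloud(c); np.save(n+'.npy',P)
    cv2.imwrite(f'pics/{n}0.png',cv2.resize(c['color'][:,:,::-1],(800,600)))
    print(n,c['f'],c['cx'],c['cy'],np.array(c['cam_to_world']).round(3).tolist())
    for t in ['window_carrier','well_carrier','blank_carrier','warmer','cassette','cover']:
        for m in bot.masks_of(t,n)[:2]:
            k=m['mask']&(c['z_map']>0); q=P[k]; print(t,round(m['confidence'],2),m['extent'],np.median(q,0) if len(q) else '', cv2.minAreaRect(q[:,:2].astype(np.float32)) if len(q) else '')
    for t in ['window_carrier','cover_press','cover_hinge','bed_edge','seat_centre','warmer','cassette']:
        for m in bot.tip_of(t,n)[:2]: 
            zz={'window_carrier':.045,'bed_edge':.045,'seat_centre':.026,'cover_hinge':.0335}.get(t,0)
            print(t,round(m['confidence'],2),m['centre'],ray_z(c,m['centre'],zz))
print(bot.read_state())
E
```

```text
pics
top 438.78698406202096 260.2564129063364 192.45089756640908 [[-0.1, -0.974, 0.204, 0.308], [-0.995, 0.098, -0.016, 0.074], [-0.004, -0.205, -0.979, 0.948], [0.0, 0.0, 0.0, 1.0]]
window_carrier 0.63 [172.6, 145.4, 37.2, 58.9] [0.5509 0.2017 0.0484] ((0.5524356365203857, 0.20245012640953064), (0.12363439798355103, 0.06362401694059372), 6.753631591796875)
well_carrier 0.63 [209.1, 143.5, 36.1, 58.1] [0.5422 0.1272 0.0485] ((0.5455880165100098, 0.12751561403274536), (0.1261071115732193, 0.06211884319782257), 7.205280780792236)
blank_carrier 0.96 [138.7, 160.5, 36.2, 56.7] [0.5258 0.274  0.0494] ((0.5266057848930359, 0.2745850384235382), (0.1205696165561676, 0.059739671647548676), 6.02124547958374)
warmer 0.76 [106.6, 136.3, 146.2, 96.8] [0.5208 0.261  0.0441] ((0.543984591960907, 0.23723652958869934), (0.1780460774898529, 0.31089600920677185), 6.4216508865356445)
cover 0.75 [313.2, 96.5, 48.2, 56.1] [ 0.6049 -0.1022  0.131 ] ((0.6357495784759521, -0.12733502686023712), (0.08427505195140839, 0.15887108445167542), 53.44001770019531)
cover 0.35 [308.5, 98.1, 52.6, 123.2] [ 0.5621 -0.10
[... 2132 characters left out ...]
ntre 0.92 [261.2, 162.7] [ 0.4925 -0.0913  0.026 ]
seat_centre 0.4 [259.0, 240.4] [0.4624 0.1844 0.026 ]
warmer 0.8 [220.8, 252.7] [0.5448 0.2085 0.    ]
cassette 0.92 [257.9, 165.2] [ 0.5047 -0.1119  0.    ]
{'time': 1.4, 'q': array([ 1.1339,  0.2204,  1.5265, -0.    ,  1.3947, -0.1261]), 'dq': array([-0.    , -0.0013, -0.0019, -0.0007,  0.0005, -0.0012]), 'joint_efforts': array([ -0.0003, -49.455 , -38.7708,   0.07  ,   0.0468,  -0.    ]), 'tcp_pos': array([0.1911, 0.5951, 0.2226]), 'tool_rot': array([0.    , 0.1548, 0.988 , 0.    ]), 'ft_force': array([-0.2837, -0.2143, -0.4195]), 'wrist_torque': array([-0.0487,  0.0092, -0.0418]), 'grasp_force': 0.0, 'gripper_width': 0.08748958011492891}
```

View pics/top0.png

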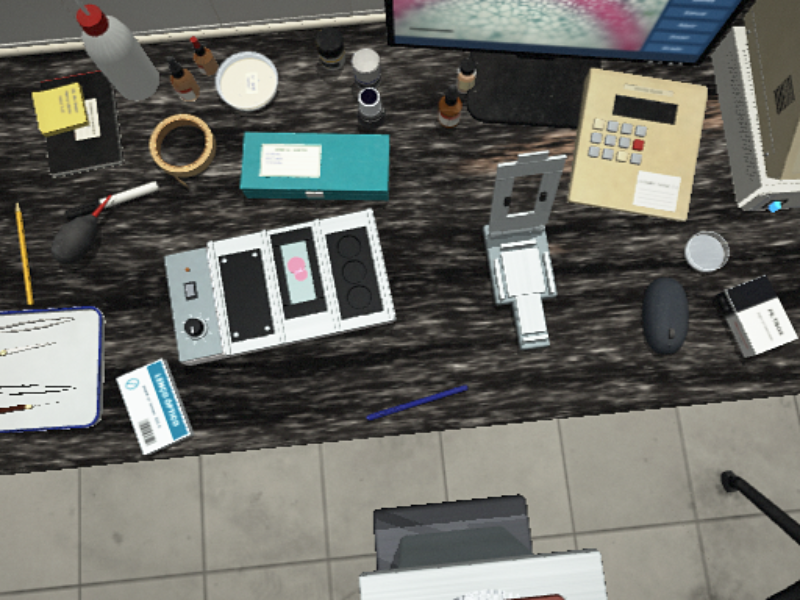

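View pics/side0.png

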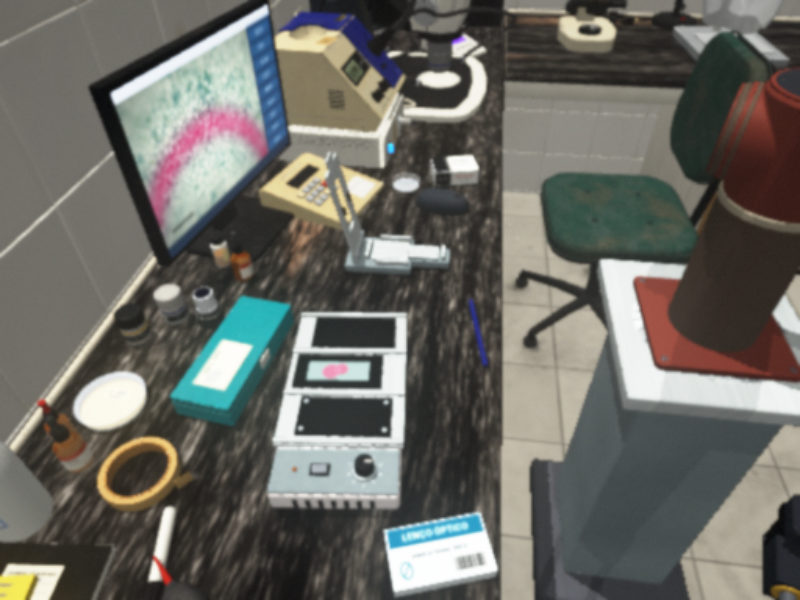

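Run:
```python
from h import *
np.set_printoptions(precision=4,suppress=True)
def line(a,b,w,fn):
    xs=[];ys=[]
    for s in np.arange(a.min(),a.max(),w):
        k=(a>=s)&(a<s+w)
        if k.sum()>3: xs.append(s+w/2); ys.append(fn(b[k]))
    xs=np.array(xs);ys=np.array(ys)
    for _ in range(4):
        p=np.polyfit(xs,ys,1); r=abs(np.polyval(p,xs)-ys); k=r<max(.002,1.5*np.median(r)); xs,ys=xs[k],ys[k]
    return p,len(xs)
for n in ['top','side']:
    P=np.load(n+'.npy').reshape(-1,3)
    W=P[(P[:,2]>.041)&(P[:,2]<.056)&(abs(P[:,0]-.54)<.13)&(P[:,1]>.04)&(P[:,1]<.4)]
    B=W[(W[:,1]>.1)&(W[:,1]<.30)]
    print(n,'warmer near x(y)',line(B[:,1],B[:,0],.006,np.min),'far',line(B[:,1],B[:,0],.006,np.max))
    B=W[(W[:,0]>.48)&(W[:,0]<.6)]
    print(' right y(x)',line(B[:,0],B[:,1],.006,np.min), 'bed z',np.percentile(W[:,2],[10,50,90]))
    C=P[(P[:,2]>.010)&(P[:,2]<.05)&(P[:,0]>.38)&(P[:,0]<.65)&(abs(P[:,1]+.1)<.08)]
    for lo,hi in [(.42,.47),(.50,.58)]:
        B=C[(C[:,0]>lo)&(C[:,0]<hi)]
        print(' cass',lo,line(B[:,0],B[:,1],.005,np.min),line(B[:,0],B[:,1],.005,np.max))
    print(' xmin',np.sort(C[:,0])[[2,10,30]],'xmax',np.sort(C[:,0])[[-30,-10,-3]])
    K=P[(P[:,2]>.07)&(P[:,2]<.22)&(P[:,0]>.54)&(P[:,0]<.68)&(P[:,1]>-.16)&(P[:,1]<-.05)]
    m=np.median(K,0)
    for _ in range(6):
        d=K-m; u,s,vt=np.linalg.svd(d,full_matrices=False); k=abs(d@vt[2])<max(.004,1.5*np.median(abs(d@vt[2]))); K=K[k]; m=K.mean(0)
    print(' cover plane',m,vt[2],len(K),'z',K[:,2].min(),K[:,2].max(),'y top',K[K[:,2]>.15][:,1].min(),K[K[:,2]>.15][:,1].max(), 'y at ',m)
    for t,y in [('win',.202)]:
        D=W[(W[:,2]>.0468)&(abs(W[:,1]-y-(W[:,0]-.55)*.11)<.03)&(W[:,0]>.47)&(W[:,0]<.63)]
        print(' win',cv2.minAreaRect(D[:,:2].astype(np.float32)))
# raster picture of cassette heights for a quick look
P=np.load('top.npy').reshape(-1,3); C=P[(P[:,2]>.005)&(P[:,0]>.4)&(P[:,0]<.62)&(abs(P[:,1]+.1)<.06)]
for x in np.arange(.41,.61,.01):
    B=C[abs(C[:,0]-x)<.005]; 
    if len(B): print(round(x,2),len(B),'y',B[:,1].min(),B[:,1].max(),'z',np.percentile(B[:,2],[10,50,90]))
```

```text
top warmer near x(y) (array([-0.111 ,  0.4815]), 34) far (array([-0.1185,  0.6433]), 21)
 right y(x) (array([0.1103, 0.0249]), 20) bed z [0.0426 0.0469 0.0505]
 cass 0.42 (array([ 0.0632, -0.1555]), 8) (array([ 0.0394, -0.1061]), 10)
 cass 0.5 (array([ 0.0411, -0.1692]), 16) (array([ 0.0394, -0.0834]), 16)
 xmin [0.4199 0.4207 0.4227] xmax [0.5871 0.5941 0.5999]
 cover plane [ 0.608  -0.1015  0.1477] [-0.9751 -0.0359  0.2188] 1143 z 0.0700944837077705 0.2077791573096469 y top -0.14305047881306432 -0.06031332504886257 y at  [ 0.608  -0.1015  0.1477]
 win ((0.5437880754470825, 0.20098814368247986), (0.14466451108455658, 0.05871430039405823), 6.854254722595215)
side warmer near x(y) (array([-0.1172,  0.4844]), 33) far (array([-0.111,  0.642]), 34)
 right y(x) (array([0.1285, 0.0186]), 20) bed z [0.0424 0.0466 0.05  ]
 cass 0.42 (array([ 0.1014, -0.1703]), 7) (array([ 0.0517, -0.1093]), 10)
 cass 0.5 (array([-0.0034, -0.1389]), 9) (array([ 0.0273, -0.0746]), 16)
 xmin [0.4207 0.4229 0.4277] xmax [0.5944 0.5991 0.601 ]
 cover plane [ 0.6075 -0.0947  0.143 ] [-0.976  -0.0276  0.2159] 469 z
[... 997 characters left out ...]

0.52 179 y -0.14837301415498622 -0.06268395311582904 z [0.0198 0.0258 0.0295]
0.53 174 y -0.14768567488922457 -0.062135123582101534 z [0.0185 0.0251 0.0285]
0.54 178 y -0.14715474702357834 -0.06160857176165731 z [0.0188 0.0253 0.0296]
0.55 169 y -0.1462861652963846 -0.0615445132288248 z [0.0187 0.0247 0.0277]
0.56 186 y -0.14716791552285724 -0.061191678106290934 z [0.0179 0.0209 0.029 ]
0.57 145 y -0.1466954882623812 -0.060324311640896064 z [0.0175 0.0208 0.03  ]
0.58 291 y -0.14646940385634605 -0.06001310072931444 z [0.018  0.0299 0.0428]
0.59 410 y -0.14355079707367197 -0.06030071057645685 z [0.0456 0.0648 0.0849]
0.6 302 y -0.1430742278921207 -0.05973759137101624 z [0.0878 0.1155 0.1329]
```

```bash
cat >> h.py <<'E'
from scipy.spatial.transform import Rotation as Rn
def go(*targets, st=None):
    """targets (x,y,z,yaw of tool y minus 90deg) -> tool-frame offsets"""
    s=st or bot.read_state(); q=s['tool_rot']; R=Rn.from_quat([q[1],q[2],q[3],q[0]])
    for x,y,z,yaw in targets:
        G=Rn.from_matrix(np.array([[-np.cos(yaw),-np.sin(yaw),0],[-np.sin(yaw),np.cos(yaw),0],[0,0,-1]]).T @ np.eye(3)) if 0 else Rn.from_matrix(np.column_stack([[-np.cos(yaw),-np.sin(yaw),0],[-np.sin(yaw),np.cos(yaw),0],[0,0,-1]]))
        print((x,y,z),'->',R.inv().apply(np.array([x,y,z])-s['tcp_pos']).round(4).tolist(),(R.inv()*G).as_rotvec().round(4).tolist())
E
python3 - <<'E'
from h import *
np.set_printoptions(precision=3,suppress=True)
for n in ['top','side']:
    P=np.load(n+'.npy').reshape(-1,3)
    c,s=np.cos(.114),np.sin(.114); d=P-[.539,.202,0]; L=np.column_stack([c*d[:,0]+s*d[:,1],-s*d[:,0]+c*d[:,1],P[:,2]])
    for a in np.arange(.08,.2,.01):
        k=(L[:,0]>=a)&(L[:,0]<a+.01)&(abs(L[:,1])<.11); print(n,round(a,2),np.percentile(L[k,2],[5,50,95,99]) if k.sum()>5 else 0)
    for y0 in [-.074,0,.074]:  # carriers local extents
        k=(abs(L[:,1]-y0)<.022)&(L[:,2]>.0475)&(L[:,2]<.056)&(abs(L[:,0])<.08); B=L[k]
        print(y0,np.sort(B[:,0])[[3,-4]],np.median(B[:,2]))
go((.632,.2125,.12,.114),(.632,.2125,.0475,.114),(.632-.0725-.02,.2125-.0083-.002,.0475,.114))
E
```

```text
top 0.08 [0.041 0.042 0.048 0.048]
top 0.09 [-0.003 -0.001  0.002  0.003]
top 0.1 [-0.004 -0.001  0.002  0.003]
top 0.11 [-0.003  0.     0.037  0.041]
top 0.12 [-0.003  0.001  0.04   0.04 ]
top 0.13 [-0.003  0.015  0.04   0.041]
top 0.14 [-0.002  0.036  0.04   0.042]
top 0.15 [-0.002  0.038  0.041  0.041]
top 0.16 [-0.002  0.038  0.041  0.042]
top 0.17 [-0.002  0.038  0.041  0.042]
top 0.18 [-0.003  0.038  0.041  0.042]
top 0.19 [-0.002  0.038  0.041  0.042]
-0.074 [-0.075  0.065] 0.049304784624860654
0 [-0.057  0.071] 0.04920375026204349
0.074 [-0.075  0.068] 0.04956620095551345
side 0.08 [-0.001  0.044  0.045  0.048]
side 0.09 [-0.003 -0.001  0.001  0.002]
side 0.1 [-0.002 -0.001  0.001  0.002]
side 0.11 [-0.002 -0.     0.035  0.039]
side 0.12 [-0.002  0.     0.039  0.04 ]
side 0.13 [-0.002  0.005  0.039  0.04 ]
side 0.14 [-0.002  0.024  0.039  0.04 ]
side 0.15 [-0.001  0.037  0.04   0.041]
side 0.16 [-0.002  0.037  0.04   0.041]
side 0.17 [-0.002  0.038  0.04   0.041]
side 0.18 [-0.002  0.037  0.04   0.041]
side 0.19 [-0.002  0.038  0.04   0.041]
-0.074 [-0.063  0.056] 0.049209343242189174
0 [-0.047  0.072] 0.04893561588798101
0.074 [-0.062  0.056] 0.049548684451753866
(0.632, 0.2125, 0.12) -> [-0.5367, -0.2294, 0.1026] [0.0, 0.0, -0.4248]
(0.632, 0.2125, 0.0475) -> [-0.5367, -0.2294, 0.1751] [0.0, 0.0, -0.4248]
(0.5395, 0.2022, 0.0475) -> [-0.4518, -0.2675, 0.1751] [0.0, 0.0, -0.4248]
```

move_arm --offset '[[-0.054,-0.023,0.01],[-0.108,-0.046,0.02],[-0.162,-0.069,0.03],[-0.216,-0.092,0.04],[-0.27,-0.115,0.05],[-0.324,-0.138,0.06],[-0.378,-0.161,0.07],[-0.432,-0.184,0.08],[-0.486,-0.207,0.09],[-0.541,-0.227,0.1],[-0.541,-0.227,0.13],[-0.541,-0.227,0.15]]' --rot '[[0,0,-0.05],[0,0,-0.1],[0,0,-0.15],[0,0,-0.2],[0,0,-0.25],[0,0,-0.3],[0,0,-0.35],[0,0,-0.4],[0,0,-0.425],[0,0,-0.425],[0,0,-0.425],[0,0,-0.425]]' --hand '[0,0,0,0,0,0,0,0,0,0,0,0]' --grip_force 20

```text
time: 2.9
tcp_pos: [0.6364, 0.2126, 0.0706]
tool_rot: [-0.001, -0.056, 0.998, -0.0]
ft_force: [-0.9, -0.1, -0.1]
gripper_width: 0.001
grasp_force: 0.0
```

move_arm --offset '[[0,0,0.012],[0,0,0.023],[0.008,0,0.023],[0.014,0,0.023],[0.02,0,0.023],[0.026,0,0.023],[0.032,0,0.023],[0.038,0,0.023],[0.044,0,0.023],[0.05,0,0.023],[0.056,0,0.023],[0.062,0,0.023]]' --rot '[[0,0,0],[0,0,0],[0,0,0],[0,0,0],[0,0,0],[0,0,0],[0,0,0],[0,0,0],[0,0,0],[0,0,0],[0,0,0],[0,0,0]]' --hand '[0,0,0,0,0,0,0,0,0,0,0,0]'

```text
time: 4.4
tcp_pos: [0.5758, 0.2065, 0.0504]
tool_rot: [0.001, -0.057, 0.998, 0.0]
ft_force: [3.3, -0.0, 6.1]
gripper_width: 0.0004
grasp_force: 2.7
```

Run:
```python
from h import *
np.set_printoptions(precision=4,suppress=True)
s=bot.read_state(); print(s['tcp_pos'],s['ft_force'],s['time'])
for n in ['top','side']:
    c=cap(n); P=cloud(c)
    cv2.imwrite(f'pics/{n}1.png',cv2.resize(c['color'][90:290,100:350,::-1],(750,600)))
    for m in bot.masks_of('window_carrier',n)[:1]:
        k=m['mask']&(c['z_map']>0); q=P[k]; print(n,round(m['confidence'],2),m['extent'],np.median(q[:,2]),cv2.minAreaRect(q[:,:2].astype(np.float32)),q[:,0].min(),q[:,0].max())
```

```text
[0.5758 0.2065 0.0504] [ 3.2578 -0.0475  6.132 ] 4.4
top 0.19 [307.4, 96.7, 54.8, 127.4] 0.027414863670590817 ((0.5697449445724487, -0.10807667672634125), (0.11417627334594727, 0.2992161810398102), 76.77033233642578) 0.41954591743457725 0.7044468028397959
side 0.79 [213.4, 227.2, 46.0, 21.6] 0.0484465421942063 ((0.5053463578224182, 0.2232939898967743), (0.09556838124990463, 0.11221890896558762), 7.4925537109375) 0.4574573700264643 0.5582707620712838
```

View pics/side1.png

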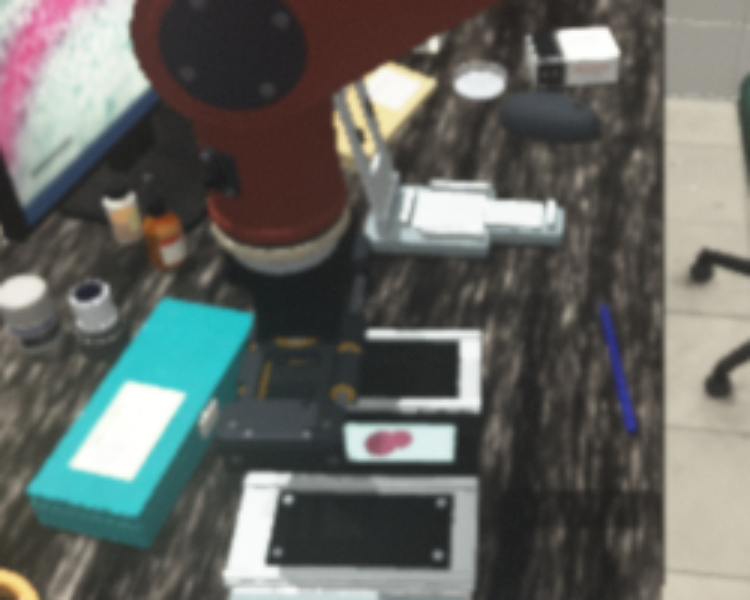

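move_arm --offset '[[0.005,0,0],[0.01,0,0],[0.015,0,0],[0.02,0,0],[0.025,0,0],[0.03,0,0],[0.035,0,0],[0.035,0,0]]' --rot '[[0,0,0],[0,0,0],[0,0,0],[0,0,0],[0,0,0],[0,0,0],[0,0,0],[0,0,0]]' --hand '[0,0,0,0,0,0,0,0]'

```text
time: 5.6
tcp_pos: [0.5407, 0.2025, 0.0504]
tool_rot: [0.001, -0.057, 0.998, 0.0]
ft_force: [2.4, -0.1, 7.3]
gripper_width: 0.0002
grasp_force: 3.5
```

```bash
cat > m.py <<'E'
from h import *
import sys
np.set_printoptions(precision=4,suppress=True)
def run(tag,cams=('top','side')):
  s=bot.read_state(); print(s['tcp_pos'],s['ft_force'],s['time'])
  for n in cams:
    c=cap(n); P=cloud(c); np.save(n+'.npy',P)
    cv2.imwrite(f'pics/{n}{tag}.png',cv2.resize(c['color'][90:290,100:350,::-1],(750,600)))
    L=(P.reshape(-1,3)-[.539,.202,0])@np.array([[np.cos(.114),-np.sin(.114),0],[np.sin(.114),np.cos(.114),0],[0,0,1]])
    k=(abs(L[:,1])<.022)&(L[:,2]>.047)&(L[:,2]<.0535)&(L[:,0]>-.16)&(L[:,0]<.08); B=L[k]
    print(n,'local x',np.sort(B[:,0])[[2,6,-7,-3]] if len(B)>10 else len(B))
    k=(L[:,0]<-.085)&(L[:,0]>-.15)&(L[:,2]>.04)&(L[:,2]<.056)&(abs(L[:,1])<.045)
    if k.sum()>10: print('overhang rect local',cv2.minAreaRect(L[k][:,:2].astype(np.float32)),k.sum())
E
python3 -c "
from m import *; run(2)"
```

```text
[0.5407 0.2025 0.0504] [ 2.4283 -0.0606  7.3275] 5.6
top local x 0
side local x [-0.1127 -0.1125 -0.0278 -0.0263]
overhang rect local ((-0.09933587908744812, 0.001163320615887642), (0.0588863268494606, 0.027169708162546158), 88.09066772460938) 289
```

move_arm --offset '[[0.004,0,0],[0.007,0,0],[0.007,0,0],[0.007,0,-0.02],[0.007,0,-0.06],[0.007,0,-0.08],[0.05,0,-0.08],[0.1,0,-0.08],[0.1,0,-0.08]]' --rot '[[0,0,0],[0,0,0],[0,0,0],[0,0,0],[0,0,0],[0,0,0],[0,0,0],[0,0,0],[0,0,0]]' --hand '[0,0,0,0,0,0,0.5,1,1]'

```text
time: 6.82
tcp_pos: [0.4365, 0.1905, 0.1279]
tool_rot: [-0.002, -0.058, 0.998, -0.0]
ft_force: [0.3, 0.2, 0.2]
gripper_width: 0.0229
grasp_force: 0.0
```

```bash
python3 -c "
from m import *; run(3)"
```

```text
[0.4365 0.1905 0.1279] [0.2838 0.2057 0.2406] 6.825
top local x [-0.1216 -0.1203 -0.1158 -0.1145]
overhang rect local ((-0.11789273470640182, 0.015489311888813972), (0.020471161231398582, 0.01834047958254814), 55.098506927490234) 45
side local x [-0.1206 -0.1193 -0.0013 -0.0008]
overhang rect local ((-0.103279247879982, 0.00047233328223228455), (0.05965258181095123, 0.03533201664686203), 88.59760284423828) 363
```

move_arm --offset '[[-0.003,0,0],[-0.003,0,0.01],[-0.003,0,0.04],[-0.003,0,0.08],[-0.003,0,0.099],[-0.003,0,0.099],[-0.003,0,0.099],[-0.003,0,0.099],[-0.003,0,0.099],[-0.003,0,0.099]]' --rot '[[0,0,0],[0,0,0],[0,0,0],[0,0,0],[0,0,0],[0,0,0],[0,0,0],[0,0,0],[0,0,0],[0,0,0]]' --hand '[1,1,1,1,1,0.5,0.5,0.5,0.5,0.5]' --grip_force 30

```text
time: 8.18
tcp_pos: [0.445, 0.1916, 0.0314]
tool_rot: [0.001, -0.057, 0.998, 0.0]
ft_force: [0.6, 0.2, 2.5]
gripper_width: 0.0573
grasp_force: 30.0
```

move_arm --offset '[[0,0,0],[0,0,0]]' --rot '[[0,0,0],[0,0,0]]' --hand '[0.5,0.5]' --grip_force 40

```text
time: 8.43
tcp_pos: [0.4449, 0.1916, 0.0312]
tool_rot: [0.001, -0.057, 0.998, 0.0]
ft_force: [1.2, 0.3, 4.1]
gripper_width: 0.0574
grasp_force: 40.0
```

```bash
python3 -c "
from m import *; run(4)
s=bot.read_state();print(s)"
```

```text
[0.4449 0.1916 0.0312] [1.1891 0.323  4.1254] 8.425
top local x 8
overhang rect local ((-0.12127756327390671, 0.00873069278895855), (0.03629688918590546, 0.0010921504581347108), 89.17438507080078) 12
side local x [-0.0523 -0.0515 -0.0016  0.0047]
{'time': 8.525, 'q': array([ 0.2437,  0.1205,  2.0347,  0.    ,  0.9846, -1.4414]), 'dq': array([0.0003, 0.0024, 0.0002, 0.0002, 0.0006, 0.0012]), 'joint_efforts': array([  0.0236, -34.1999, -28.0038,  -0.046 ,   0.6139,   0.01  ]), 'tcp_pos': array([0.4449, 0.1916, 0.0312]), 'tool_rot': array([ 0.0009, -0.0571,  0.9984,  0.0002]), 'ft_force': array([2.0192, 0.1525, 4.8528]), 'wrist_torque': array([ 0.1667, -0.2642, -0.0045]), 'grasp_force': 40.0011120736599, 'gripper_width': 0.05706240663369012}
```

View pics/side4.png

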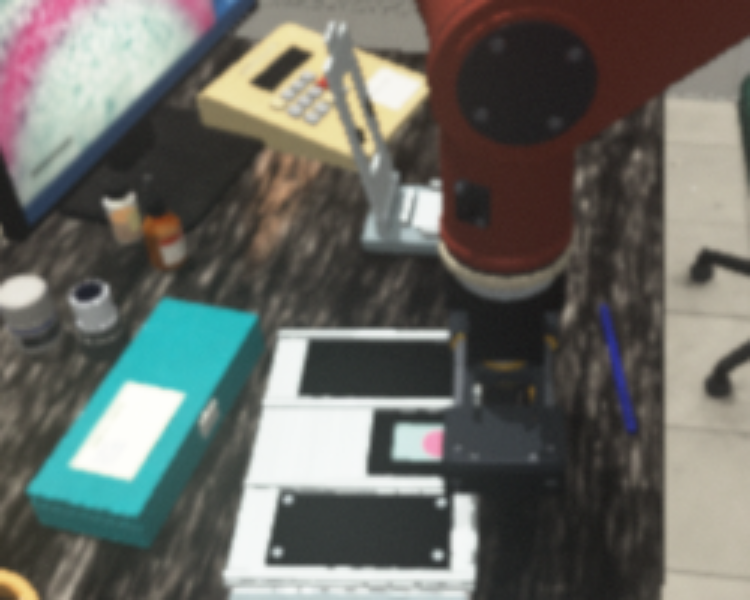

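move_arm --offset '[[0,0,-0.005],[0,0,-0.012],[0,0,-0.02],[0,0,-0.035],[0,0,-0.055],[0,0,-0.075],[0,0,-0.09],[0,0,-0.09]]' --rot '[[0,0,0],[0,0,0],[0,0,0],[0,0,0],[0,0,0],[0,0,0],[0,0,0],[0,0,0]]' --hand '[0.5,0.5,0.5,0.5,0.5,0.5,0.5,0.5]'

```text
time: 9.52
tcp_pos: [0.4452, 0.1917, 0.1223]
tool_rot: [0.002, -0.057, 0.998, 0.0]
ft_force: [-0.1, -0.5, -0.3]
gripper_width: 0.0571
grasp_force: 40.0
```

```bash
python3 -c "
from m import *
go((.4634,-.1068,.12,.039),(.4634,-.1068,.05,.039))
for n in ['top','side']:
    c=cap(n); P=cloud(c)
    cv2.imwrite(f'pics/{n}5.png',cv2.resize(c['color'][90:290,100:350,::-1],(750,600)))
    for m in bot.masks_of('window_carrier',n)[:1]:
        k=m['mask']&(c['z_map']>0); q=P[k]; q=q[(q[:,2]>.08)]
        print(n,m['confidence'],len(q),cv2.minAreaRect(q[:,:2].astype(np.float32)),'tilt',np.linalg.lstsq(np.c_[q[:,:2],np.ones(len(q))],q[:,2],rcond=None)[0],np.median(q[:,2]))
"
```

```text
(0.4634, -0.1068, 0.12) -> [0.016, -0.2986, 0.0021] [0.0005, 0.0033, 0.0753]
(0.4634, -0.1068, 0.05) -> [0.0162, -0.2986, 0.0721] [0.0005, 0.0033, 0.0753]
side 0.62 582 ((0.5107482671737671, 0.19951002299785614), (0.052658937871456146, 0.06056846305727959), 6.356584548950195) tilt [ 0.0237 -0.0021  0.1252] 0.13699441300461532
```

move_arm --offset '[[0.001,-0.015,0],[0.002,-0.045,0],[0.004,-0.08,0],[0.006,-0.115,0],[0.008,-0.15,0],[0.01,-0.185,0],[0.012,-0.22,0],[0.014,-0.255,0],[0.016,-0.285,0.01],[0.016,-0.2985,0.03],[0.016,-0.2985,0.05],[0.016,-0.2985,0.06]]' --rot '[[0,0,0],[0,0,0.01],[0,0,0.02],[0,0,0.03],[0,0,0.04],[0,0,0.05],[0,0,0.06],[0,0,0.075],[0,0,0.075],[0,0,0.075],[0,0,0.075],[0,0,0.075]]' --hand '[0.5,0.5,0.5,0.5,0.5,0.5,0.5,0.5,0.5,0.5,0.5,0.5]'

```text
time: 11.22
tcp_pos: [0.4607, -0.1075, 0.0589]
tool_rot: [-0.001, -0.019, 1.0, 0.0]
ft_force: [-0.0, 0.4, -0.7]
gripper_width: 0.0573
grasp_force: 40.0
```

```bash
python3 -c "
from m import *
s=bot.read_state(); print(s['tcp_pos'],s['tool_rot'],s['ft_force'])
for n in ['top','side']:
    c=cap(n); P=cloud(c); np.save(n+'.npy',P)
    a=c['color'][90:250,190:390,::-1] if n=='side' else c['color'][90:250,240:440,::-1]
    cv2.imwrite(f'pics/{n}6.png',cv2.resize(a,(750,600)))
    Q=P.reshape(-1,3); cs,sn=np.cos(.039),np.sin(.039); d=Q-[.498,-.1055,0]
    L=np.column_stack([cs*d[:,0]+sn*d[:,1],-sn*d[:,0]+cs*d[:,1],d[:,2]])
    k=(L[:,2]>.055)&(L[:,2]<.095)&(abs(L[:,1])<.05)&(L[:,0]>-.01)&(L[:,0]<.075)
    B=L[k]; print(n,len(B))
    if len(B)>20: print(cv2.minAreaRect(B[:,:2].astype(np.float32)),np.sort(B[:,0])[-8:],np.percentile(B[:,2],[5,50,95]),'tilt',np.linalg.lstsq(np.c_[B[:,:2],np.ones(len(B))],B[:,2],rcond=None)[0])
"
```

```text
[ 0.4607 -0.1075  0.0589] [-0.0013 -0.0191  0.9998  0.0005] [-0.0196  0.3904 -0.6992]
top 233
((0.0326274111866951, 0.012757107615470886), (0.028943900018930435, 0.04710405692458153), 87.10859680175781) [0.0545 0.0547 0.055  0.0552 0.0553 0.0554 0.0555 0.0556] [0.0727 0.0758 0.0784] tilt [0.0334 0.0481 0.0739]
side 269
((0.023436255753040314, 0.0007687192410230637), (0.05935255065560341, 0.066642165184021), 87.32161712646484) [0.0542 0.0546 0.0549 0.055  0.0553 0.0556 0.0557 0.0558] [0.0721 0.0746 0.0769] tilt [0.0182 0.0021 0.074 ]
```

View pics/side6.png

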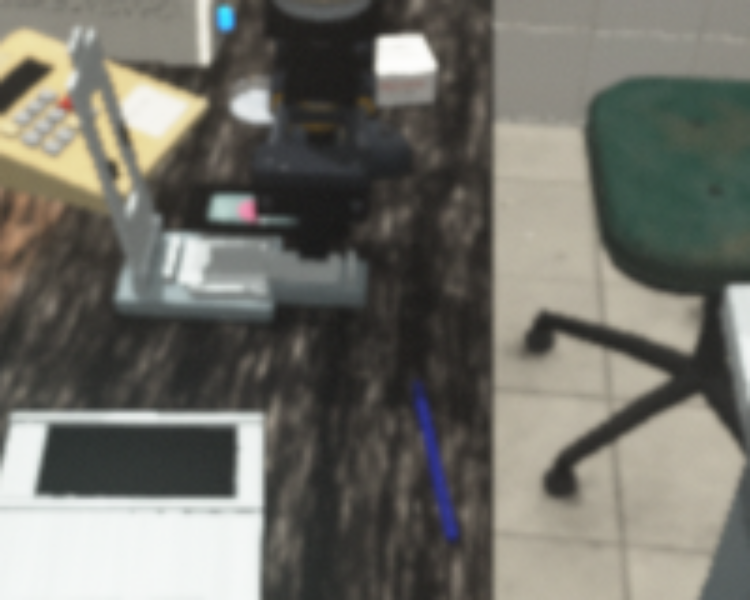

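```bash
python3 -c "
from m import *
s=bot.read_state(); print(s['tcp_pos'],s['tool_rot'])
c=cap('side')
def loc(w):
    d=w-[.498,-.1055,0]; cs,sn=np.cos(.039),np.sin(.039); return [round(1e3*(cs*d[0]+sn*d[1]),1),round(1e3*(-sn*d[0]+cs*d[1]),1)]
for uv in [(262.5,174.8),(220.7,173.2),(287.9,170)]: print(loc(ray_z(c,uv,0)))
P=cloud(c); g=c['color'].astype(float).mean(2)
# profile along local x at y=+10..18 (front tongue) and edges of z
for y in [12,16]:
  pass
Q=P.reshape(-1,3); d=Q-[.498,-.1055,0]; cs,sn=np.cos(.039),np.sin(.039)
L=np.column_stack([cs*d[:,0]+sn*d[:,1],-sn*d[:,0]+cs*d[:,1],d[:,2]])*1e3
k=(L[:,2]>8)&(L[:,2]<32)
T=L[k&(abs(L[:,1])<25)&(L[:,0]<-60)]; print('near end x',np.sort(T[:,0])[:8])
T=L[k&(L[:,1]>25)&(L[:,1]<55)&(L[:,0]>-40)&(L[:,0]<125)]; print('wide x',np.sort(T[:,0])[[0,2,5,10,-10,-5,-2,-1]],'ymax',np.sort(T[:,1])[[-30,-15,-5]])
T=L[(L[:,2]>27)&(L[:,2]<33)&(L[:,1]>30)&(L[:,1]<40)&(abs(L[:,0])<80)]; print('side fence x',np.sort(T[:,0])[[0,2,5,-5,-2,-1]] if len(T)>6 else len(T),np.median(T[:,1]) if len(T) else '')
"
```

```text
[ 0.4608 -0.1069  0.0592] [-0.0014 -0.0195  0.9998  0.0006]
[np.float64(-10.3), np.float64(35.1)]
[np.float64(106.6), np.float64(38.0)]
[np.float64(-79.8), np.float64(8.0)]
near end x [-473.5671 -470.8962 -467.9942 -466.1844 -462.8134 -461.1747 -455.433
 -452.5256]
wide x [ -9.567   -9.4488  -8.5988  -6.8918 100.5691 102.6628 104.3564 104.4661] ymax [43.9902 44.77   45.6831]
side fence x [-6.4041 -3.6754 -0.4711 46.4652 48.7025 51.108 ] 36.133031978040556
```

move_arm --offset '[[-0.0055,0.0,0],[-0.0055,0.0,0.01],[-0.0055,0.0,0.02],[-0.0055,0.0,0.03],[-0.0055,0.0,0.036],[-0.0055,0.0,0.04],[-0.0055,0.0,0.04]]' --rot '[[0,0,0],[0,0,0],[0,0,0],[0,0,0],[0,0,0],[0,0,0],[0,0,0]]' --hand '[0.5,0.5,0.5,0.5,0.5,0.5,0.5]'

```text
time: 12.25
tcp_pos: [0.4675, -0.1067, 0.0202]
tool_rot: [-0.0, -0.02, 1.0, 0.0]
ft_force: [-0.6, 0.3, -1.1]
gripper_width: 0.0572
grasp_force: 40.0
```

```bash
cat > n.py <<'E'
from m import *
def cas(tag,zlo=.024,zhi=.045):
  s=bot.read_state(); print(s['tcp_pos'],s['tool_rot'],s['ft_force'])
  for n in ['top','side']:
    c=cap(n); P=cloud(c); np.save(n+'.npy',P)
    a=c['color'][90:250,190:390,::-1] if n=='side' else c['color'][90:250,240:440,::-1]
    cv2.imwrite(f'pics/{n}{tag}.png',cv2.resize(a,(750,600)))
    Q=P.reshape(-1,3); cs,sn=np.cos(.039),np.sin(.039); d=Q-[.499,-.105,0]
    L=np.column_stack([cs*d[:,0]+sn*d[:,1],-sn*d[:,0]+cs*d[:,1],d[:,2]])
    g=c['color'].reshape(-1,3).max(1)<70
    k=g&(L[:,2]>zlo)&(L[:,2]<zhi)&(abs(L[:,1])<.05)&(L[:,0]>-.075)&(L[:,0]<.07)
    B=L[k]; print(n,len(B))
    if len(B)>20: print(cv2.minAreaRect(B[:,:2].astype(np.float32)),'x',np.sort(B[:,0])[[0,3,-4,-1]],'y',np.sort(B[:,1])[[0,3,-4,-1]],'z',np.percentile(B[:,2],[5,50,95]),'tilt',np.linalg.lstsq(np.c_[B[:,:2],np.ones(len(B))],B[:,2],rcond=None)[0])
E
python3 -c "
from n import *
cas(7)"
```

```text
[ 0.4675 -0.1067  0.0202] [-0.0003 -0.0196  0.9998  0.0001] [-0.6159  0.302  -1.0555]
top 146
((0.0425618439912796, 0.019006147980690002), (0.025043487548828125, 0.0528336763381958), 72.5858383178711) x [0.0142 0.0216 0.0613 0.0643] y [0.0001 0.0028 0.0266 0.027 ] z [0.0345 0.038  0.0404] tilt [-0.0233 -0.0019  0.0388]
side 232
((0.0032934732735157013, 0.004691794514656067), (0.05920048803091049, 0.12358129769563675), 82.31114196777344) x [-0.0577 -0.0553  0.0594  0.0612] y [-0.0311 -0.0277  0.0387  0.0389] z [0.0275 0.0376 0.0405] tilt [ 0.0156 -0.0271  0.037 ]
```

View pics/side7.png

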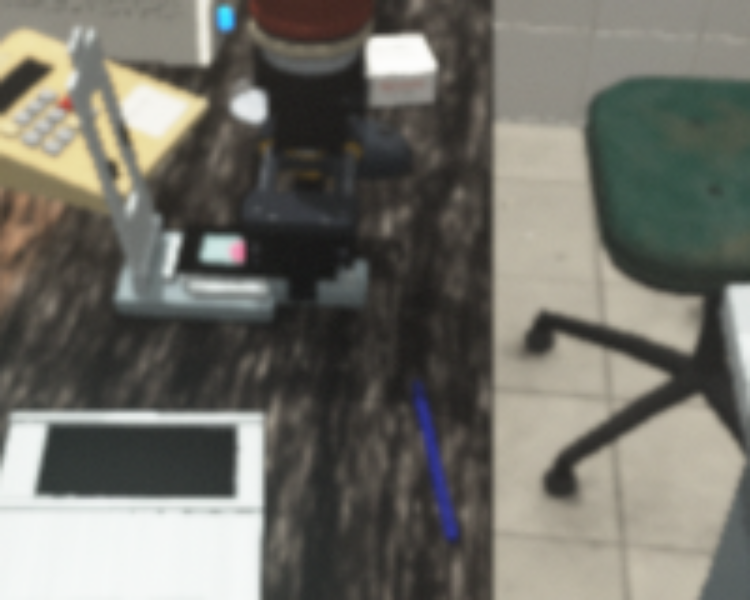

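move_arm --offset '[[0.0005,0.0,0.0025],[0.0005,0.0,0.0045],[0.0005,0.0,0.0055],[0.0005,0.0,0.0055]]' --rot '[[0,0,0],[0,0,0],[0,0,0],[0,0,0]]' --hand '[0.5,0.5,0.5,0.5]'

```text
time: 12.85
tcp_pos: [0.4671, -0.1068, 0.015]
tool_rot: [-0.0, -0.02, 1.0, 0.0]
ft_force: [-0.1, -0.9, -0.0]
gripper_width: 0.0572
grasp_force: 40.0
```

move_arm --offset '[[0,0.0,0.001],[0,0.0,0.0015],[0,0,0.0015]]' --rot '[[0,0,0],[0,0,0],[0,0,0]]' --hand '[0.5,0.5,0.5]'

```text
time: 13.22
tcp_pos: [0.4671, -0.1068, 0.0135]
tool_rot: [-0.0, -0.02, 1.0, 0.0]
ft_force: [0.5, -0.4, -0.8]
gripper_width: 0.0569
grasp_force: 40.0
```

```bash
python3 -c "
from n import *
cas(8)
for _ in range(4):
    bot.spot_in('cover','top'); print(bot.read_state()['ft_force'])"
```

```text
[ 0.4671 -0.1068  0.0135] [-0.0001 -0.0196  0.9998  0.    ] [ 0.4802 -0.3604 -0.8357]
top 139
((0.04327855259180069, 0.018560294061899185), (0.02487863413989544, 0.05417497828602791), 70.07731628417969) x [0.0136 0.0212 0.0602 0.0645] y [-0.0024  0.0023  0.0265  0.0271] z [0.028  0.0308 0.0335] tilt [-0.0079 -0.0043  0.0312]
side 189
((0.0018826387822628021, 0.005784468725323677), (0.05824635177850723, 0.12260398268699646), 82.68037414550781) x [-0.0582 -0.0555  0.0595  0.0605] y [-0.0308 -0.026   0.0389  0.0402] z [0.0273 0.0309 0.0401] tilt [-0.0134  0.0233  0.0312]
[ 0.0561 -0.5434 -0.3197]
[ 0.3117 -0.8146  0.3583]
[-0.0277 -0.0829 -0.3414]
[-0.9965 -0.1155 -0.5425]
```

move_arm --offset '[[0,0.0,0.0005],[0,0.0,0.001],[0,0,0.001]]' --rot '[[0,0,0],[0,0,0],[0,0,0]]' --hand '[0.5,0.5,0.5]'

```text
time: 13.9
tcp_pos: [0.4672, -0.1068, 0.0126]
tool_rot: [-0.0, -0.02, 1.0, 0.0]
ft_force: [-0.9, -0.5, 1.0]
gripper_width: 0.0571
grasp_force: 40.0
```

move_arm --offset '[[0,0.0,0.0005],[0,0,0.0005]]' --rot '[[0,0,0],[0,0,0]]' --hand '[0.5,0.5]'

```text
time: 14.15
tcp_pos: [0.4672, -0.1069, 0.0121]
tool_rot: [0.0, -0.02, 1.0, -0.0]
ft_force: [-0.9, 0.0, 0.1]
gripper_width: 0.0567
grasp_force: 40.0
```

move_arm --offset '[[0,0.0,0.0005],[0,0,0.0005]]' --rot '[[0,0,0],[0,0,0]]' --hand '[0.5,0.5]'

```text
time: 14.4
tcp_pos: [0.4672, -0.1068, 0.0116]
tool_rot: [0.0, -0.02, 1.0, -0.0]
ft_force: [-0.1, 0.6, 1.8]
gripper_width: 0.0573
grasp_force: 40.0
```

move_arm --offset '[[0,0.0,0.0004],[0,0,0.0004]]' --rot '[[0,0,0],[0,0,0]]' --hand '[0.5,0.5]'

```text
time: 14.65
tcp_pos: [0.4672, -0.1068, 0.0111]
tool_rot: [0.0, -0.02, 1.0, -0.0]
ft_force: [-0.3, 0.8, 1.6]
gripper_width: 0.057
grasp_force: 40.0
```

move_arm --offset '[[0,0,0],[0,0,0],[0,0,0],[0,0,0],[0,0,-0.02],[0,0,-0.06],[0,0,-0.11],[0.02,0,-0.15],[0.06,0,-0.15],[0.06,0,-0.15]]' --rot '[[0,0,0],[0,0,0],[0,0,0],[0,0,0],[0,0,0],[0,0,0],[0,0,0],[0,0,0],[0,0,0],[0,0,0]]' --hand '[0.8,0.8,0.8,0.8,0.8,0.8,0.8,0.8,0.8,0.8]'

```text
time: 15.9
tcp_pos: [0.4057, -0.109, 0.1612]
tool_rot: [0.0, -0.019, 1.0, -0.0]
ft_force: [-0.5, -0.3, -0.5]
gripper_width: 0.0695
grasp_force: 0.0
```

```bash
python3 -c "
from n import *
cas(9)
for n in ['top','side']:
    P=np.load(n+'.npy').reshape(-1,3)
    K=P[(P[:,2]>.07)&(P[:,2]<.22)&(P[:,0]>.54)&(P[:,0]<.68)&(P[:,1]>-.16)&(P[:,1]<-.05)]
    m=np.median(K,0)
    for _ in range(6):
        d=K-m; u,s,vt=np.linalg.svd(d,full_matrices=False); k=abs(d@vt[2])<max(.004,1.5*np.median(abs(d@vt[2]))); K=K[k]; m=K.mean(0)
    print(m,vt[2],K[:,2].max())
"
```

```text
[ 0.4057 -0.109   0.1612] [ 0.0001 -0.0192  0.9998 -0.0001] [-0.4646 -0.3494 -0.5264]
top 569
((0.0020175687968730927, -0.0019854698330163956), (0.058570750057697296, 0.12181051075458527), 89.73915100097656) x [-0.059  -0.0583  0.061   0.063 ] y [-0.0312 -0.0308  0.0267  0.0274] z [0.028  0.0306 0.0335] tilt [ 0.0026 -0.0034  0.0306]
side 244
((0.0015476495027542114, -0.0007010325789451599), (0.06302124261856079, 0.11684326827526093), 89.61531829833984) x [-0.0569 -0.0562  0.0595  0.06  ] y [-0.0326 -0.0293  0.0304  0.0307] z [0.0282 0.0303 0.0324] tilt [ 0.0037 -0.0107  0.0303]
[ 0.6081 -0.1016  0.1481] [-0.9753 -0.0356  0.2182] 0.2084961466631885
[ 0.6073 -0.0948  0.142 ] [-0.9763 -0.0294  0.2143] 0.20595407571335794
```

View pics/side9.png

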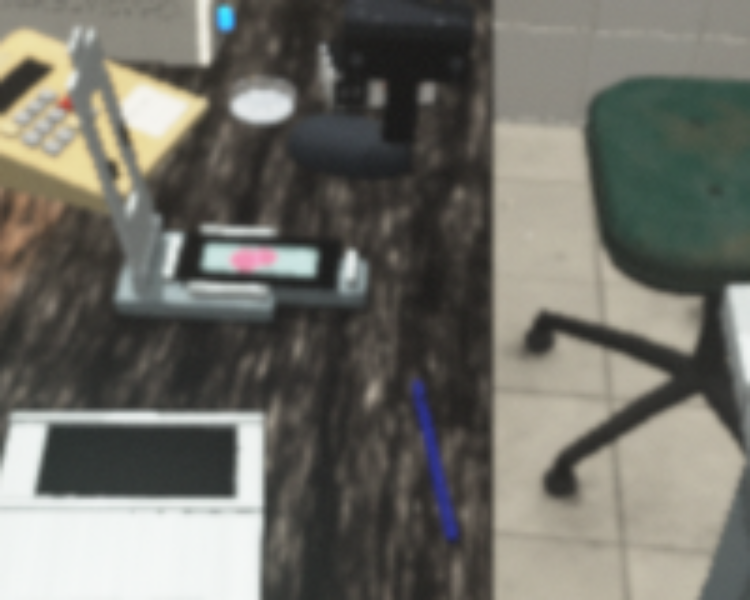

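```bash
python3 -c "
from n import *
for n in ['top','side']:
    P=np.load(n+'.npy').reshape(-1,3); d=P-[.499,-.105,0]; cs,sn=np.cos(.039),np.sin(.039)
    L=np.column_stack([cs*d[:,0]+sn*d[:,1],-sn*d[:,0]+cs*d[:,1],d[:,2]])
    for a in np.arange(.1,.32,.02):
        k=(L[:,0]>=a)&(L[:,0]<a+.02)&(abs(L[:,1])<.14); k2=k&(abs(L[:,1])<.03); print(n,round(a,2),L[k,2].max() if k.any() else 0, L[k2,2].max() if k2.any() else 0)
x0,z0=-.0934,.1612
for th in [1.8,1.7,1.6,1.5,1.4,1.3,1.2,1.1,1.0,.9,.8,.7,.6,.5,.4,.3,.2,.15,.1,.06,.03,0]:
    e=np.array([-np.cos(th),np.sin(th)]);nn=np.array([np.sin(th),np.cos(th)])
    if th>1.57: p=np.array([.086+.176*e[0]+.0025*nn[0]+.0095,.1835])
    else: p=np.array([.086,.0335])+.150*e+.0025*nn+[.0095,0]
    print(th,(1e3*p).round(1),'off',[round(-(p[0]-x0),3),0,round(z0-p[1],3)])
"
```

```text
top 0.1 0.201641229365765 0.201641229365765
top 0.12 0.2084961466631885 0.2084961466631885
top 0.14 0.03163390561946078 0.0029957201176974424
top 0.16 0.04194483198952903 0.003332811865946028
top 0.18 0.046191997348608016 0.003859338468633955
top 0.2 0.04795477769673584 0.0038181960176195684
top 0.22 0.0508923546527692 0.0037000553919815937
top 0.24 0.04685135321820921 0.013371951589983055
top 0.26 0.09571898815370361 0.015559380024246283
top 0.28 0.09517052977434992 0.016727668168763477
top 0.3 0.21047360935260173 0.062242148587429935
side 0.1 0.19507552857740845 0.19507552857740845
side 0.12 0.20595407571335794 0.20595407571335794
side 0.14 0.02824105212610184 0.002224190573163032
side 0.16 0.04042515656490275 0.002462611302208151
side 0.18 0.04260705465041581 0.003087965301412199
side 0.2 0.04548603061373224 0.0021601820805886573
side 0.22 0.049441705968012006 0.002040296746152248
side 0.24 0.045000491328420766 0.011407964189887543
side 0.26 0.0935155002651592 0.013677839452326479
side 0.28 0.09352324632622089 0.01428468516302428
side 0.3 0.365070678261853 0.03393812248293604
1.8 
[... 729 characters left out ...]
2. ] off [np.float64(-0.076), 0, np.float64(0.029)]
0.6 [-26.9 120.3] off [np.float64(-0.067), 0, np.float64(0.041)]
0.5 [-34.9 107.6] off [np.float64(-0.058), 0, np.float64(0.054)]
0.4 [-41.7  94.2] off [np.float64(-0.052), 0, np.float64(0.067)]
0.3 [-47.1  80.2] off [np.float64(-0.046), 0, np.float64(0.081)]
0.2 [-51.   65.8] off [np.float64(-0.042), 0, np.float64(0.095)]
0.15 [-52.4  58.4] off [np.float64(-0.041), 0, np.float64(0.103)]
0.1 [-53.5  51. ] off [np.float64(-0.04), 0, np.float64(0.11)]
0.06 [-54.1  45. ] off [np.float64(-0.039), 0, np.float64(0.116)]
0.03 [-54.4  40.5] off [np.float64(-0.039), 0, np.float64(0.121)]
0 [-54.5  36. ] off [np.float64(-0.039), 0, np.float64(0.125)]
```

move_arm --offset '[[0,0,-0.05],[-0.02,0,-0.1],[-0.06,0,-0.105],[-0.1,0,-0.105],[-0.15,0,-0.105],[-0.2,0,-0.105],[-0.24,0,-0.105],[-0.254,0,-0.1],[-0.254,0,-0.06],[-0.254,0,-0.022],[-0.254,0,-0.022]]' --rot '[[0,0,0],[0,0,0],[0,0,0],[0,0,0],[0,0,0],[0,0,0],[0,0,0],[0,0,0],[0,0,0],[0,0,0],[0,0,0]]' --hand '[0,0,0,0,0,0,0,0,0,0,0]' --grip_force 20

```text
time: 17.38
tcp_pos: [0.6579, -0.0984, 0.1781]
tool_rot: [-0.004, -0.02, 1.0, 0.001]
ft_force: [-1.1, -0.6, 0.1]
gripper_width: 0.0002
grasp_force: 0.0
```

move_arm --offset '[[0.023,0,0],[0.04,0,0],[0.057,0,0],[0.073,0,0],[0.088,0,0.001],[0.103,0,0.004],[0.117,0,0.009],[0.131,0,0.015],[0.144,0,0.022],[0.156,0,0.031],[0.168,0,0.04],[0.178,0,0.051]]' --rot '[[0,0,0],[0,0,0],[0,0,0],[0,0,0],[0,0,0],[0,0,0],[0,0,0],[0,0,0],[0,0,0],[0,0,0],[0,0,0],[0,0,0]]' --hand '[0,0,0,0,0,0,0,0,0,0,0,0]'

```text
time: 18.88
tcp_pos: [0.4828, -0.1065, 0.1321]
tool_rot: [0.0, -0.02, 1.0, -0.0]
ft_force: [1.5, -1.6, 1.6]
gripper_width: 0.0005
grasp_force: 1.0
```

```bash
python3 -c "
from n import *
c=cap('side'); cv2.imwrite('pics/side10.png',cv2.resize(c['color'][60:250,170:400,::-1],(720,595)))
print(bot.read_state()['ft_force'])"
```

```text
[ 0.3247 -0.3637  0.2173]
```

View pics/side10.png

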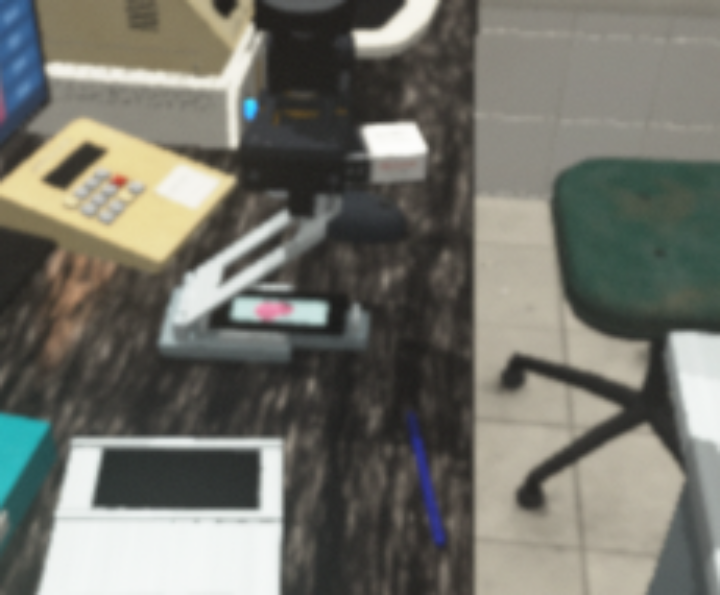

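move_arm --offset '[[0.009,0,0.012],[0.018,0,0.025],[0.024,0,0.038],[0.03,0,0.052],[0.034,0,0.066],[0.035,0,0.074],[0.036,0,0.081],[0.037,0,0.087],[0.037,0,0.092],[0.037,0,0.096],[0.037,0,0.1],[0.037,0,0.1]]' --rot '[[0,0,0],[0,0,0],[0,0,0],[0,0,0],[0,0,0],[0,0,0],[0,0,0],[0,0,0],[0,0,0],[0,0,0],[0,0,0],[0,0,0]]' --hand '[0,0,0,0,0,0,0,0,0,0,0,0]'

```text
time: 20.42
tcp_pos: [0.4462, -0.1076, 0.0355]
tool_rot: [-0.001, -0.02, 1.0, 0.0]
ft_force: [-17.8, 6.0, 40.4]
gripper_width: 0.0004
grasp_force: 20.1
```

move_arm --offset '[[0,0,-0.004],[0,0,-0.02],[0,0,-0.06],[0.03,0,-0.1],[0.08,0,-0.13],[0.08,0,-0.13],[0.08,0,-0.13]]' --rot '[[0,0,0],[0,0,0],[0,0,0],[0,0,0],[0,0,0],[0,0,0],[0,0,0]]' --hand '[0,0,0,0,0,0,0]'

```text
time: 21.3
tcp_pos: [0.3668, -0.111, 0.1626]
tool_rot: [0.001, -0.019, 1.0, -0.0]
ft_force: [-0.8, -0.7, -0.1]
gripper_width: 0.0004
grasp_force: 0.0
```

```bash
python3 -c "
from n import *
print(bot.read_state()['tcp_pos'],bot.read_state()['ft_force'])
for n in ['top','side']:
    c=cap(n); P=cloud(c).reshape(-1,3); d=P-[.499,-.105,0]; cs,sn=np.cos(.039),np.sin(.039)
    L=np.column_stack([cs*d[:,0]+sn*d[:,1],-sn*d[:,0]+cs*d[:,1],d[:,2]])
    im=c['color'][100:220,200:360,::-1] if n=='side' else c['color'][120:240,260:420,::-1]
    if n=='side': a=im
    for lo,hi in [(-.074,-.05),(.045,.075)]:
        k=(L[:,0]>lo)&(L[:,0]<hi)&(abs(L[:,1])<.037)&(L[:,2]<.06); print(n,lo,np.percentile(L[k,2],[10,50,90]))
    for y in (-.035,.035):
        for lo in np.arange(-.07,.07,.03):
            k=(abs(L[:,0]-lo)<.015)&(abs(L[:,1]-y)<.006)&(L[:,2]<.06); print(round(y,3),round(lo,2),np.median(L[k,2]).round(4) if k.any() else 0,end=' ')
    print()
    cv2.imwrite(f'pics/{n}11.png',cv2.resize(im,(400,300)))
cv2.imwrite('pics/both11.png',np.hstack([cv2.imread('pics/top11.png'),cv2.imread('pics/side11.png')]))
"
```

```text
[ 0.3668 -0.111   0.1626] [-0.84   -0.6596 -0.0734]
top -0.074 [0.0338 0.0358 0.0377]
top 0.045 [0.0333 0.0356 0.0378]
-0.035 -0.07 0.036 -0.035 -0.04 0.0359 -0.035 -0.01 0.0358 -0.035 0.02 0.0354 -0.035 0.05 0.0358 0.035 -0.07 0.0347 0.035 -0.04 0.0342 0.035 -0.01 0.0338 0.035 0.02 0.0343 0.035 0.05 0.0348 
side -0.074 [-0.0005  0.0345  0.0367]
side 0.045 [0.0192 0.0351 0.0367]
-0.035 -0.07 0.0353 -0.035 -0.04 0.0357 -0.035 -0.01 0.0353 -0.035 0.02 0.0355 -0.035 0.05 0.0354 0.035 -0.07 0.0153 0.035 -0.04 0.0331 0.035 -0.01 0.0248 0.035 0.02 0.0253 0.035 0.05 0.0226
```

View pics/both11.png

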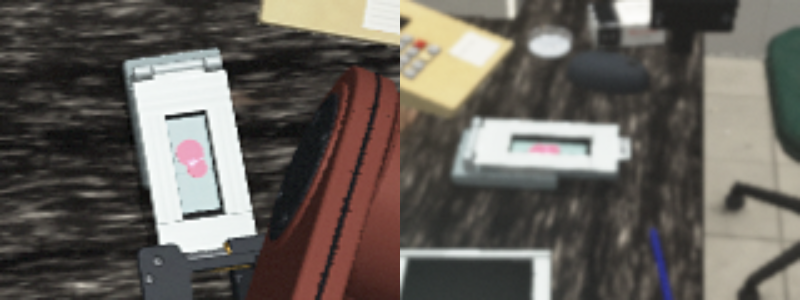

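```bash
python3 -c "
from cell import bot
print(bot.close_job())"
```

```text
the job is handed in; nothing more can be done
None
```

The window carrier is on the cassette's seat between the fences, the cover is shut level on it and stayed down when I let go, and I left the other two carriers alone in their lanes; the job was handed in at about 21 s, with no verdict shown.

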